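Hang the parts bin on the bench slat rack

TASK

Hang the white two-compartment bin on the slat rack: tilt its front up, slip the upturned hook on its back into the rack's groove, and swing the bin down until it hangs level and square with the hook fully home behind the groove's front lip. The open varnish jar stands where the bin has to hang, so first lift it away and stand it upright elsewhere on the worktop, at least 15 cm from the middle of the rack's front. Let go of everything and leave the bowl, the plaster cast and the tape roll where they are.

Things in the scene. Friction and masses are not known exactly. Their poses are not given: they have to be found in the camera images.
- rack_slot (a point): The rack's one groove, 260 mm long between the cheeks, open to the front. This point: middle of its length, in the plane of the front face (x = 0), at the level of its flat floor, 130 mm above the worktop; axes as the rack. The mouth is 28 mm high. The cavity behind is 54 mm high, its back wall at x 41 mm.
- bin_grip (a point): Carrying grip of the bin: its central divider rises as a flat plate 10 mm thick (y), 48 mm long (x), its top 104 mm above the bin's underside; 55 mm of free room on each side. This point: inside the plate, 84 mm above the underside, 20 mm in front of the bin's middle. Axes as the bin.
- bin_hook (a point): Root of the hook: on the back plate's rear face, at the underside of the tongue, mid-width, 60 mm above the bin's underside; bin axes; bin_grip lies at x -65, z +24 mm from it. Tongue 80 mm wide, 6 mm thick, 19 mm long. Two rubber bumpers low on the rear face stand out 6 mm. Fully home: tongue on the groove floor, bumpers at the rack's face, this point 6 to 8 mm before rack_slot, bin level.
- jar_center (a point): Centre of the jar: on its axis half-way up, 62 mm above its underside; z along the axis.
- bowl: Loose grey-blue rubber mixing bowl, 90 mm in diameter, 61 mm high, a bystander; origin at the centre of its underside.
- cast: Loose white plaster dental cast, 60 x 77 mm, 26 mm high, a bystander between robot and rack; origin at the centre of its underside.
- tape: Loose roll of masking tape lying flat, 60 mm in diameter, 19 mm high, a bystander on the right of the rack; origin at the centre of its underside.
- rack: Fixed bench slat rack: white slats, grey end cheeks, aluminium lip along the top of its front; 276 mm wide (y), 196 mm high, 60 mm deep. Origin: middle of its front face at worktop level; x into the rack (away from the robot), y left, z up. The front face below the groove is flush. Two feet, 12 mm high, reach 20 mm out in front at both ends.
- rack_lip (a point): Lower front edge of the front lip that hangs over the groove, 28 mm above rack_slot; axes as the rack. The lip is 6 mm thick (x 0 to 6 mm) and goes up to the rack's top, 62 mm above the groove floor.
- bin: Loose white plastic bin, open on top, with two compartments; 90 mm deep (x), 130 mm wide (y), walls 4 mm thick and 45 mm high, 0.15 to 0.28 kg, standing on the worktop left or right. Origin: centre of its underside; x from its front to its back, z up. The back plate (rear face at x 45 mm) is 66 mm high and carries a steel hook.
- bin_lip (a point): Top end of the hook's upturned lip, 36 mm above the tongue's underside; the lip is 5 mm thick and stands 14 to 19 mm behind the back plate's rear face. It is too tall for the groove's mouth unless the bin is tilted front-up by 35 to 45 degrees. Nothing of the back plate rises over the tongue. Axes as the bin.
- jar: Open cylindrical varnish jar, white and teal, 66 mm in diameter, 124 mm high, 0.17 to 0.28 kg, standing before the rack, its axis 75 to 90 mm out from the face. Origin at the centre of its underside.
Things that resemble listed ones, but are neither listed nor needed, are in the scene too. Leave any purple look-alike of the bin alone.

How it is judged:
By the outcome, as a careful person would: the job done as asked, in the order asked, and still so for the second after the job is handed in, with the robot touching nothing.
It also fails if it takes over 64 s, if anything falls off the work surface, if the arm or the gripper's body presses on something with over 40 N, if the wrist force passes 120 N, or if a joint passes its speed limit or range.

ROBOT

A 6-joint arm with a two-finger parallel gripper is mounted at the origin on a cart in front of the work surface, level with it; the furniture and walls round the work are solid. World frame = base frame: x ahead of the robot, y to its left, z up, the work surface at z = 0. Lengths are in m, angles in rad, forces in N, time in s.
With the tool pointing down it reaches from about 0.3 to 0.775 m from the base axis. Payload 14.6 kg.
Tool frame: the origin (TCP) lies midway between the tips of the shut fingers; the grasp point (between the pads) lies tcp_to_grasp behind it (tcp_to_grasp is the distance from the TCP to the grasp point, in m); z points along the fingers, y is the line along which they close (so a half turn about z gives the same grasp; the last joint's range is limited). The gripper opens to 85 mm and grips with 20 to 120 N. Pads are 22 mm wide; open, the fingers measure 114 mm over their backs; the gripper's body (76 mm by 85 mm) begins 54 mm behind the grasp point. The pads swing forward as they close: fully open they stand 13 mm farther back than shut.
Start: joints at [1.24, 0.3, 1.521, -0, 1.321, -0.067], TCP at [0.143, 0.531, 0.231] pointing down, gripper open.
Joint ranges: [-3.03, 3.03], [-0.79, 2.21], [0.23, 2.52], [-1.04, 4.18], [0, 3.07], [-2.55, 2.55]. Speed limits (rad/s): [2.22, 2.22, 2.57, 3.14, 3.14, 3.14].

INTERFACE

Orientations are given as a unit quaternion [w, x, y, z].
In Python, from workcell import read_state, read_camera, camera_params, sign_off, tcp_to_grasp gives the robot as it stands.
- The arm moves only by the shell command python3 -m pendant 'ROWS'. ROWS is JSON, a list of rows, each a list of 7 numbers: the shift along the world's x, y, z in cm, then the turn, a rotation vector about the world's x, y, z in rad, then the opening, from 0 (shut) to 1 (fully open). A call has 1 to 12 rows; each row shifts and turns the commanded pose from where the row before left it; what a row does not reach is not made up. A row lasts 1/12 s, in which the tool goes at most 41.7 mm and 7.16 degrees, less where a joint would pass 70% of its speed; a pose out of reach is approached as far as the arm can. A call is refused whole if a number of a shift passes 4.17 or a number of a turn 0.125, either way. A call with a gripper value outside its range is refused whole. The fingers move at their own pace and stop on an object; the grip force is fixed at half the most. Time passes only in rows, so rows that do not move let the fingers close. It gives the time, the measured TCP pose, the force, the opening and the grip force at its end, in the units of the state.
- read_state(): the state, without advancing time (a new reading comes with each control period).
- read_camera(name): name is "scene" or "top" or "wrist"; returns the picture (400x640x3 uint8, blue, green, red); there is no depth.
- camera_params(name): a dict with "mtx" (3x3 intrinsics, pixels), "R" (3x3) and "t" (3): a world point X has camera coordinates R X + t. Camera axes: x right, y down, z forward; pixel columns grow to the right and rows downward; lengths in m; the calibration is good to about 2 mm. A picture is of the moment at which its call begins: read the wrist's pose just before it. camera_params takes no time and is no camera call; for the wrist camera it gives the pose at the moment of the call.
- sign_off(): hands the job in; it is judged then, once.
The state is a dict: "clock": time; "joint_positions": joint angles; "qd": joint speeds; "joint_efforts": joint torques, N m; "tcp_pos": TCP position; "eef_rot": TCP orientation; "contact_force": force on the tool from outside, world axes, zero at the start; "wrist_torque": the same for the moment, N m; "grip_width": opening from 0.0 (shut) to 1.0 (fully open); "gripper_force": force on a finger pad.
Only numpy, scipy, OpenCV 4.12 (cv2) and the standard library are available. Lean on these libraries where they do the work, as an engineer would, in place of code of your own. Each camera call takes 0.05 s, during which the arm holds its last target. There are 200 camera calls.

## Working session

There is one attempt and no reset: what is moved stays moved. The work goes in short steps, Python scripts to look and compute and a shell command to move; the robot and the scene stay as the last step left them, time stands still between calls to the robot, and variables do not carry over. Pictures are saved under pics/ and viewed, at most 10 in all, crops included, and the job is handed in when it is done.

```bash
mkdir -p pics; ls
python3 - <<'E'
from workcell import *
import cv2,numpy as np
s=read_state();print(s['tcp_pos'],s['eef_rot'],tcp_to_grasp)
for n in('scene','top'):
    cv2.imwrite(f'pics/{n}0.png',read_camera(n));p=camera_params(n);print(n,p['mtx'].tolist(),np.round(p['R'],3).tolist(),p['t'])
E
```

```text
pics
[0.14335054 0.53073803 0.23070336] [-9.36632602e-05  1.31515005e-01  9.91314000e-01 -5.89553820e-04] 0.0187
scene [[510.8113167665086, 0.0, 319.74385394318074], [0.0, 510.8113167665086, 206.72368675165237], [0.0, 0.0, 1.0]] [[0.492, -0.871, -0.007], [-0.657, -0.366, -0.659], [0.571, 0.329, -0.752]] [-0.35137193  0.41959291  1.34078867]
top [[371.09438603324537, 0.0, 316.13005658351454], [0.0, 371.09438603324537, 194.25036760560047], [0.0, 0.0, 1.0]] [[0.017, -1.0, -0.01], [-0.998, -0.017, -0.059], [0.059, 0.011, -0.998]] [-0.10289109  0.56806065  1.22945763]
```

View pics/scene0.png

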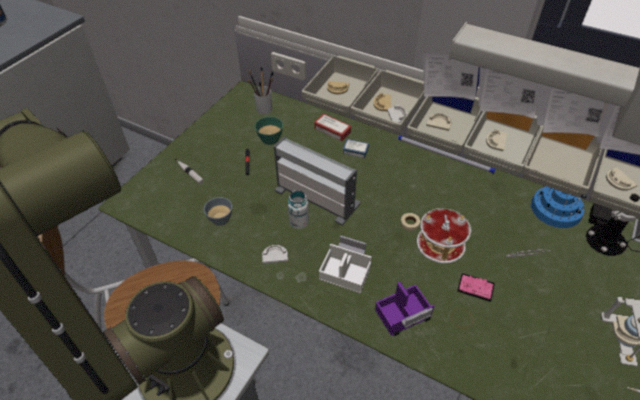

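View pics/top0.png

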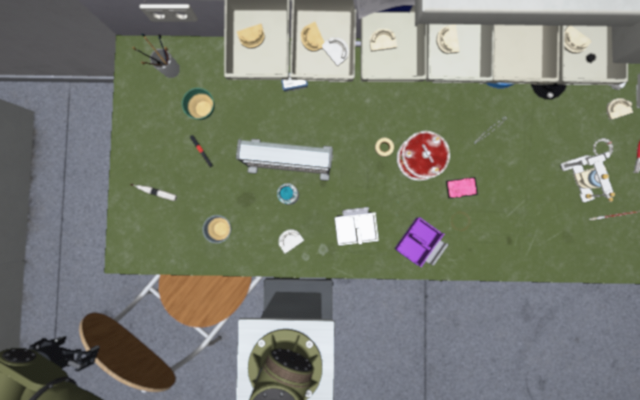

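The scene view shows the rack at (315,180), jar (298,210), bin (345,265), purple look-alike (405,308) and cast (275,254). In the top view the rack spans cols 238–331, the jar is at (287,193), the bin at (356,228). I'll zoom in next.

```bash
cat > h.py <<'E'
import numpy as np,cv2
from workcell import *
def ray(n,u,v,P=None):
    p=P or camera_params(n);R=np.array(p['R']);c=-R.T@np.array(p['t'])
    return c,R.T@np.linalg.inv(p['mtx'])@[u,v,1]
def onz(n,u,v,z,P=None):
    c,d=ray(n,u,v,P);return c+d*(z-c[2])/d[2]
def proj(n,X,P=None):
    p=P or camera_params(n);q=np.array(p['mtx'])@(np.array(p['R'])@np.array(X)+np.array(p['t']));return q[:2]/q[2]
E
python3 - <<'E'
import cv2
a=cv2.imread('pics/top0.png')[130:260,225:395];cv2.imwrite('pics/topc.png',cv2.resize(a,(765,585),interpolation=cv2.INTER_CUBIC))
a=cv2.imread('pics/scene0.png')[135:300,240:440];cv2.imwrite('pics/scenec.png',cv2.resize(a,(800,660),interpolation=cv2.INTER_CUBIC)[:600])
E
```

```text
(no output)
```

View pics/topc.png

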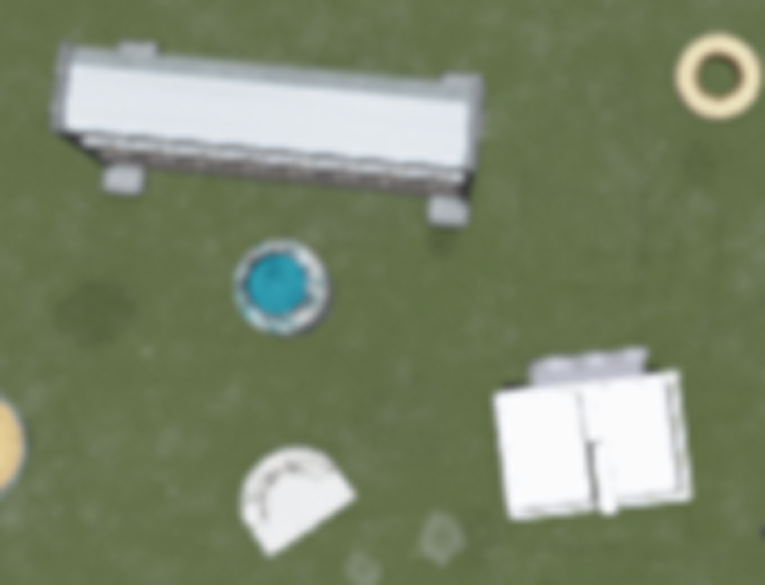

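View pics/scenec.png

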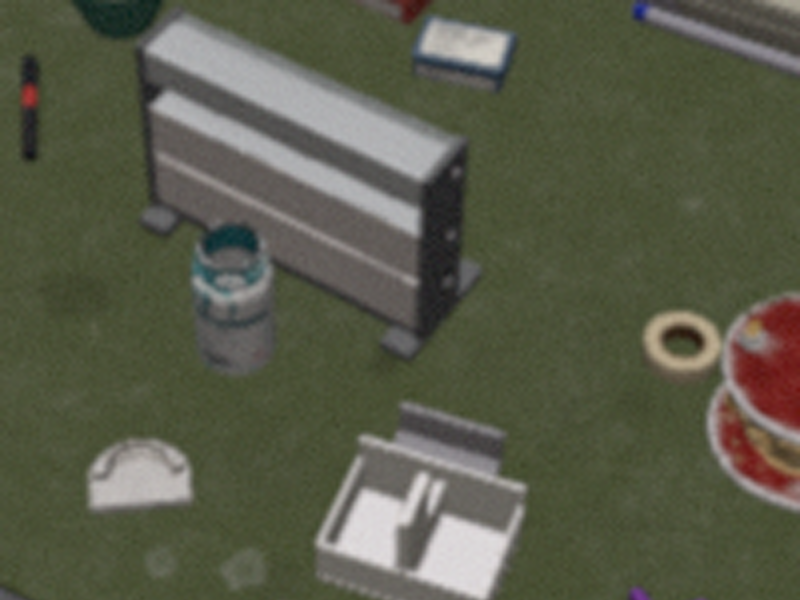

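The top crop (x4.5, offset 225,130) shows the jar rim centred at (282,286), bin corners (493,393), (678,370), (691,498), (511,520), and rack top front edge (62,132)–(468,170). The scene crop (x4, offset 240,135) shows the rack's top front corners at (143,50), (425,180) and the feet.

Run:
```python
from h import *
np.set_printoptions(precision=4,suppress=True)
T=lambda u,v,z:onz('top',225+u/4.5,130+v/4.5,z)
S=lambda u,v,z:onz('scene',240+u/4,135+v/4,z)
print('rack top L,R top',T(62,132,.196),T(468,170,.192)); print(' scene',S(143,50,.196),S(425,182,.196))
print('feet front mid T',T(122,192,.012),T(447,224,.012))
print('groove floor front edge S',S(155,98,.13),S(420,232,.13))
print('cheek foot R front S',S(420,335,.012))
print('jar T',T(282,286,.124),'S rim',S(232,268,.124), 'base S',S(235,348,0))
print('bin',*[T(*a) for a in[(493,393,.066),(678,370,.066),(691,498,.045),(511,520,.045)]])
print('hook',T(530,364,.096),T(648,350,.096))
print('binS back L,R',S(360,438,.066),S(525,487,.066),'front L',S(318,543,.045),'hooktop',S(402,404,.096),S(503,433,.096))
print('divider top T',T(588,440,.104),T(607,512,.104),'S',S(422,472,.104),S(402,522,.104))
print('cast',T(295,500,.02),'bowl',onz('top',217,228,.06),'tape',T(718,76,.019))
```

```text
rack top L,R top [0.6566 0.1304 0.196 ] [ 0.6367 -0.1311  0.192 ]
 scene [0.6564 0.125  0.196 ] [ 0.6359 -0.1359  0.196 ]
feet front mid T [0.6396 0.1248 0.012 ] [ 0.6194 -0.1201  0.012 ]
groove floor front edge S [0.6714 0.1286 0.13  ] [ 0.6445 -0.1295  0.13  ]
cheek foot R front S [ 0.6423 -0.1347  0.012 ]
jar T [ 0.564  -0.0071  0.124 ] S rim [ 0.547  -0.0195  0.124 ] base S [ 0.5659 -0.0053  0.    ]
bin [ 0.4935 -0.1543  0.066 ] [ 0.5122 -0.2859  0.066 ] [ 0.4202 -0.2991  0.045 ] [ 0.4021 -0.1694  0.045 ]
hook [ 0.5142 -0.1785  0.096 ] [ 0.5253 -0.2604  0.096 ]
binS back L,R [ 0.4914 -0.1614  0.066 ] [ 0.5109 -0.2878  0.066 ] front L [ 0.4071 -0.1731  0.045 ] hooktop [ 0.5139 -0.1841  0.096 ] [ 0.526  -0.2606  0.096 ]
divider top T [ 0.4624 -0.2186  0.104 ] [ 0.4133 -0.2322  0.104 ] S [ 0.4612 -0.2279  0.104 ] [ 0.4163 -0.2356  0.104 ]
cast [ 0.412 -0.011  0.02 ] bowl [0.4526 0.2245 0.06  ] tape [ 0.7332 -0.3212  0.019 ]
```

```bash
R='x'; python3 -m pendant '[[2.48,-3.16,0,0,0,0.011,1],[2.48,-3.16,0,0,0,0.011,1],[2.48,-3.16,0,0,0,0.011,1],[2.48,-3.16,0,0,0,0.011,1],[2.48,-3.16,0,0,0,0.011,1],[2.48,-3.16,0,0,0,0.011,1],[2.48,-3.16,0,0,0,0.011,1],[2.48,-3.16,0,0,0,0.011,1],[2.48,-3.16,0,0,0,0.011,1],[2.48,-3.16,0,0,0,0.011,1],[2.48,-3.16,0,0,0,0.011,1],[2.48,-3.16,0,0,0,0.011,1]]'
python3 -m pendant '[[2.3,-3.1,0,0,0,0.011,1],[2.3,-3.1,0,0,0,0.011,1],[2.3,-3.1,0,0,0,0.011,1],[2.3,-3.1,0,0,0,0.011,1],[2.3,-3.1,0,0,0,0,1],[0,0,0,0,0,0,1],[0,0,0,0,0,0,1]]'
python3 - <<'E'
from h import *
print(read_state()['joint_positions'])
cv2.imwrite('pics/w1.png',read_camera('wrist'));p=camera_params('wrist')
np.savez('w1.npz',**p)
for X in [(.564,-.007,.124),(.648,0,.192),(.659,.13,.196)]: print(proj('wrist',X,p))
E
```

```text
clock: 1.1
tcp_pos: [0.4418, 0.1499, 0.2312]
eef_rot: [-0.0, 0.066, 0.998, -0.0]
contact_force: [1.1, 1.3, -0.3]
grip_width: 1.001
gripper_force: 0.0
clock: 1.68
tcp_pos: [0.5562, -0.0046, 0.2303]
eef_rot: [-0.001, 0.045, 0.999, 0.0]
contact_force: [-0.9, -0.4, -0.6]
grip_width: 1.001
gripper_force: 0.0
[-7.41013501e-02  3.15519630e-01  1.50290544e+00  3.11315043e-05
  1.32478847e+00 -1.55458534e+00]
[317.09250763 213.4473206 ]
[337.25113327 359.17417615]
[530.75316831 363.13673079]
```

View pics/w1.png

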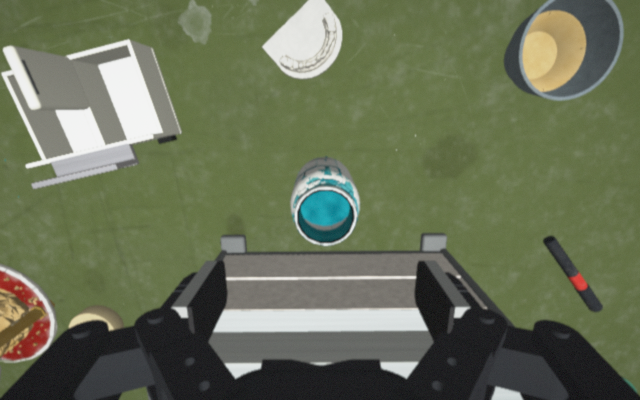

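The wrist view shows the jar rim at (326,213), feet at (233,237) and (433,235), and the groove floor's front edge near row 309. I'll turn these into positions.

Run:
```python
from h import *
np.set_printoptions(precision=4,suppress=True)
p=dict(np.load('w1.npz'));W=lambda u,v,z:onz('wrist',u,v,z,p)
print('jar',W(326,213,.124),'L/R',W(294,210,.124),W(359,210,.124))
g=cv2.cvtColor(cv2.imread('pics/w1.png'),cv2.COLOR_BGR2GRAY).astype(int)
for u in(240,280,320,360,400):
    col=g[:,u-3:u+4].mean(1);d=np.diff(col);print(u,[(r,int(d[r])) for r in range(225,390) if abs(d[r])>14])
print('feet',W(233,236,.012),W(433,234,.012), 'feet outer',W(221,240,.012),W(446,240,.012))
for X in [(.457,-.2285,.045),(.437,-.231,.104)]:print(proj('w',X,p))
for c in [(28,167,.066),(178,133,.066),(33,185,.096),(137,160,.096)]:print('bin',W(*c))
```

```text
jar [0.5643 0.0003 0.124 ] L/R [ 0.5594 -0.0254  0.124 ] [0.564  0.0272 0.124 ]
240 [(236, 24), (237, 19), (251, -25), (252, -36), (254, 22), (255, 16), (275, 19), (276, 53), (277, 28), (279, -52), (280, -33), (307, 15), (308, 40), (309, 28), (330, -23), (331, -48), (332, -37), (361, 27), (362, 54), (363, 29), (373, -18), (374, -31), (375, -42), (376, -44), (377, -33)]
280 [(250, -16), (251, -21), (253, 20), (254, 21), (275, 28), (276, 65), (277, 19), (278, -20), (279, -64), (280, -27), (307, 22), (308, 50), (309, 20), (330, -34), (331, -56), (332, -23), (358, -23), (359, -27)]
320 [(228, -15), (229, -21), (230, -14), (241, 54), (242, 55), (244, -37), (245, -23), (250, -18), (251, -18), (253, 23), (254, 20), (275, 30), (276, 54), (278, -34), (279, -49), (280, -17), (307, 24), (308, 44), (309, 28), (330, -44), (331, -45), (332, -15), (360, 15), (361, 46), (362, 31), (363, -21), (364, -64), (365, -59), (366, -22)]
360 [(250, -19), (253, 25), (254, 17), (274, 23), (275, 57), (276, 28), (278, -51), (279, -36), (306, 15), (307, 40), (308, 32), (329, -22), (330, -47), (331, -36), (358, -25), (359, -26)]
400 [(249, -15), (250, -20), (252, 18), (253, 21), (274, 24), (275, 65), (276, 22), (277, -23), (278, -60), (279, -25), (306, 21), (307, 51), (308, 22), (329, -30), (330, -50), (331, -27), (360, 29), (361, 51), (362, 27), (373, -28), (374, -45), (375, -48), (376, -33), (377, -18)]
feet [ 0.6204 -0.1153  0.012 ] [0.6389 0.1252 0.012 ] feet outer [ 0.6243 -0.1306  0.012 ] [0.6481 0.1409 0.012 ]
[ 81.1843 102.8084]
[16.4721 75.1508]
bin [ 0.5117 -0.2825  0.066 ]
bin [ 0.4928 -0.1316  0.066 ]
bin [ 0.5248 -0.2558  0.096 ]
bin [ 0.5112 -0.1587  0.096 ]
```

```bash
python3 -m pendant '[[0.8,0.2,-2,0,0,0,1],[0,0,-3,0,0,0,1],[0,0,-3,0,0,0,1],[0,0,-3,0,0,0,1],[0,0,-3,0,0,0,1],[0,0,-2.4,0,0,0,1],[0,0,0,0,0,0,1],[0,0,0,0,0,0,0.5],[0,0,0,0,0,0,0.5],[0,0,0,0,0,0,0.5],[0,0,0,0,0,0,0.5],[0,0,0,0,0,0,0.5]]'
python3 - <<'E'
from h import *
np.set_printoptions(precision=4,suppress=True)
p=dict(np.load('w1.npz'));W=lambda u,v,z:onz('wrist',u,v,z,p)
for z,r in ((.13,(308.3,307.0)),(.158,(331.2,330.0)),(.192,(362,361))): print(z,W(240,r[0],z),W(400,r[1],z))
E
```

```text
clock: 2.73
tcp_pos: [0.5652, -0.001, 0.0698]
eef_rot: [0.002, 0.044, 0.999, 0.0]
contact_force: [-0.2, 1.5, 7.9]
grip_width: 0.734
gripper_force: 66.7
0.13 [ 0.6431 -0.0818  0.13  ] [0.654  0.0575 0.13  ]
0.158 [ 0.6453 -0.0754  0.158 ] [0.6553 0.0509 0.158 ]
0.192 [ 0.6445 -0.067   0.192 ] [0.6533 0.043  0.192 ]
```

```bash
python3 -m pendant '[[0,0,1.5,0,0,0,0.5],[0,0,2.5,0,0,0,0.5],[0,0,2,0,0,0,0.5],[0,1.5,0,0,0,0,0.5],[0,3,0,0,0,0,0.5],[0,3,0,0,0,0,0.5],[0,3,0,0,0,0,0.5],[0,3,0,0,0,0,0.5],[0,3,0,0,0,0,0.5],[0,3,0,0,0,0,0.5],[0,2,0,0,0,0,0.5],[0,0,0,0,0,0,0.5]]'
python3 -m pendant '[[0,0,-2,0,0,0,0.5],[0,0,-2,0,0,0,0.5],[0,0,-1,0,0,0,0.5],[0,0,0,0,0,0,0.5],[0,0,0,0,0,0,0.5]]'
```

```text
clock: 3.73
tcp_pos: [0.5636, 0.2175, 0.1284]
eef_rot: [0.001, 0.042, 0.999, 0.001]
contact_force: [0.6, -0.2, -2.1]
grip_width: 0.729
gripper_force: 66.8
clock: 4.15
tcp_pos: [0.5642, 0.2135, 0.078]
eef_rot: [0.0, 0.044, 0.999, 0.0]
contact_force: [0.2, 0.3, -1.7]
grip_width: 0.73
gripper_force: 66.8
```

```bash
python3 -m pendant '[[0,0,-0.4,0,0,0,0.5],[0,0,-0.3,0,0,0,0.5],[0,0,0,0,0,0,0.5],[0,0,0,0,0,0,0.5]]'; python3 -m pendant '[[0,0,-0.15,0,0,0,0.5],[0,0,0,0,0,0,0.5],[0,0,0,0,0,0,0.5]]'
```

```text
clock: 4.48
tcp_pos: [0.5641, 0.2137, 0.0706]
eef_rot: [0.0, 0.044, 0.999, 0.0]
contact_force: [-0.6, 0.3, -1.9]
grip_width: 0.736
gripper_force: 66.8
clock: 4.73
tcp_pos: [0.5646, 0.2138, 0.0698]
eef_rot: [0.001, 0.044, 0.999, 0.0]
contact_force: [-1.4, -1.4, 4.4]
grip_width: 0.735
gripper_force: 67.6
```

```bash
python3 -m pendant '[[0,0,0,0,0,0,1],[0,0,0,0,0,0,1],[0,0,0,0,0,0,1],[0,0,0,0,0,0,1],[0,0,2,0,0,0,1],[0,0,3.5,0,0,0,1],[0,0,3.5,0,0,0,1],[0,0,3.5,0,0,0,1],[0,0,3.5,0,0,0,1],[0,0,0,0,0,0,1]]'
python3 -m pendant '[[-1.57,-3.77,0,0,0,0.02,1],[-1.57,-3.77,0,0,0,0.02,1],[-1.57,-3.77,0,0,0,0.02,1],[-1.57,-3.77,0,0,0,0.02,1],[-1.57,-3.77,0,0,0,0.02,1],[-1.57,-3.77,0,0,0,0.02,1],[-1.57,-3.77,0,0,0,0.02,1],[-1.57,-3.77,0,0,0,0.02,1],[-1.57,-3.77,0,0,0,0.02,1],[-1.57,-3.77,0,0,0,0.02,1],[-1.57,-3.77,0,0,0,0.02,0.7],[-1.57,-3.77,0,0,0,0.01,0.7]]'
python3 -m pendant '[[0,0,0,0.0154,-0.1072,0,0.7],[0,0,0,0.0154,-0.1072,0,0.7],[0,0,0,0.0154,-0.1072,0,0.7],[0,0,0,0.0154,-0.1072,0,0.7],[0,0,0,0.0154,-0.1072,0,0.7],[0,0,0,0.0154,-0.1072,0,0.7],[0,0,0,0,0,0,0.7],[0,0,0,0,0,0,0.7]]'
python3 - <<'E'
from h import *
from scipy.spatial.transform import Rotation as Ro
s=read_state();cv2.imwrite('pics/w2.png',read_camera('wrist'));p=camera_params('wrist');np.savez('w2.npz',**p)
cv2.imwrite('pics/s2.png',read_camera('scene'))
print(s['joint_positions'],Ro.from_quat(np.roll(s['eef_rot'],-1)).as_matrix().round(3))
for X in [(.438,-.230,.104),(.5025,-.2215,.066)]:print(proj('w',X,p))
E
```

```text
clock: 5.57
tcp_pos: [0.5658, 0.2144, 0.2365]
eef_rot: [0.005, 0.044, 0.999, 0.002]
contact_force: [0.5, -0.5, 0.3]
grip_width: 0.994
gripper_force: 0.0
clock: 6.57
tcp_pos: [0.3744, -0.2402, 0.2289]
eef_rot: [0.0, -0.072, 0.997, -0.0]
contact_force: [-0.1, 0.0, 0.4]
grip_width: 0.745
gripper_force: 0.0
clock: 7.23
tcp_pos: [0.4194, -0.1818, 0.2576]
eef_rot: [0.282, -0.027, 0.959, 0.002]
contact_force: [-0.8, -0.1, 0.7]
grip_width: 0.703
gripper_force: 0.0
[-0.68396287 -0.17381173  2.05501836  0.48647194  0.87033625 -2.55389917] [[-0.839 -0.052  0.542]
 [-0.05   0.999  0.02 ]
 [-0.542 -0.01  -0.84 ]]
[264.29058295 112.39975549]
[281.49416603 144.60993369]
```

View pics/w2.png

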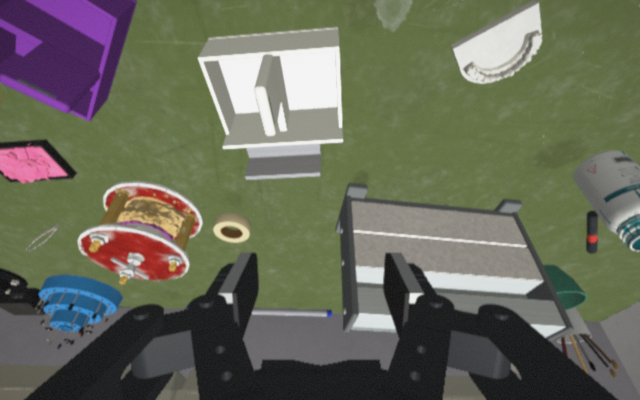

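The bin is at (270,90) and its plate at (268,95), but joint 6 is at its limit. A half turn of the tool gives the same grasp with room to spare.

```bash
python3 -m pendant '[[0,0,0,0.065,0.002,-0.101,0.7],[0,0,0,0.065,0.002,-0.101,0.7],[0,0,0,0.065,0.002,-0.101,0.7],[0,0,0,0.065,0.002,-0.101,0.7],[0,0,0,0.065,0.002,-0.101,0.7],[0,0,0,0.065,0.002,-0.101,0.7],[0,0,0,0.065,0.002,-0.101,0.7],[0,0,0,0.065,0.002,-0.101,0.7],[0,0,0,0.065,0.002,-0.101,0.7],[0,0,0,0.065,0.002,-0.101,0.7],[0,0,0,0.065,0.002,-0.101,0.7],[0,0,0,0.065,0.002,-0.101,0.7]]'
python3 -m pendant '[[0,0,0,0.065,0.002,-0.101,0.7],[0,0,0,0.065,0.002,-0.101,0.7],[0,0,0,0.065,0.002,-0.101,0.7],[0,0,0,0.065,0.002,-0.101,0.7],[0,0,0,0.065,0.002,-0.101,0.7],[0,0,0,0.065,0.002,-0.101,0.7],[0,0,0,0.065,0.002,-0.101,0.7],[0,0,0,0.065,0.002,-0.101,0.7],[0,0,0,0.065,0.002,-0.101,0.7],[0,0,0,0.065,0.002,-0.101,0.7],[0,0,0,0.065,0.002,-0.101,0.7],[0,0,0,0.065,0.002,-0.101,0.7]]'
cat >> h.py <<'E'
from scipy.spatial.transform import Rotation as Ro
def plan(pos,yaw,pitch):
    """delta (cm, rotvec world) to put the TCP at pos; fingers forward-down by -pitch, tool y along -(yawed y)"""
    s=read_state();R0=Ro.from_quat(np.roll(s['eef_rot'],-1))
    Rt=Ro.from_euler('z',yaw)*Ro.from_euler('y',pitch)*Ro.from_matrix(np.diag([1.,-1,-1]))
    print('q',np.round(s['joint_positions'],3),'shift cm',((np.array(pos)-s['tcp_pos'])*100).round(2),'turn',(Rt*R0.inv()).as_rotvec().round(4))
E
python3 - <<'E'
from h import *
plan((.377,-.238,.165),.142,-.65)
p=dict(np.load('w2.npz'));np.set_printoptions(precision=4,suppress=True)
W=lambda u,v,z:onz('wrist',u,v,z,p)
print('back plate top',W(222,148,.066),W(343,142,.066),'lip top',W(247,178,.096),W(321,174,.096),'front corners',W(201,55,.045),W(340,45,.045),'divider top',W(272,133,.104),W(262,88,.104))
E
```

```text
clock: 8.33
tcp_pos: [0.4196, -0.1828, 0.257]
eef_rot: [0.211, 0.616, 0.735, 0.188]
contact_force: [0.4, 0.2, -1.0]
grip_width: 0.701
gripper_force: 0.0
clock: 9.33
tcp_pos: [0.4196, -0.1828, 0.2571]
eef_rot: [0.036, 0.949, 0.146, 0.279]
contact_force: [-0.7, -0.9, 0.1]
grip_width: 0.701
gripper_force: 0.0
q [-0.681 -0.173  2.055  0.478  0.865  0.344] shift cm [-4.26 -5.52 -9.21] turn [ 0.1662 -0.0657 -0.1126]
back plate top [ 0.5112 -0.286   0.066 ] [ 0.495  -0.1564  0.066 ] lip top [ 0.5251 -0.2561  0.096 ] [ 0.5142 -0.1783  0.096 ] front corners [ 0.4207 -0.2932  0.045 ] [ 0.4045 -0.1679  0.045 ] divider top [ 0.4588 -0.2248  0.104 ] [ 0.4158 -0.23    0.104 ]
```

```bash
python3 -m pendant '[[-1.06,-1.38,-2.3,0.0415,-0.0165,-0.028,0.7],[-1.06,-1.38,-2.3,0.0415,-0.0165,-0.028,0.7],[-1.06,-1.38,-2.3,0.0415,-0.0165,-0.028,0.7],[-1.06,-1.38,-2.3,0.0415,-0.0165,-0.028,0.7],[0,0,0,0,0,0,0.7],[0,0,0,0,0,0,0.7]]'
python3 - <<'E'
from h import *
plan((.448,-.2275,.069),.135,-.65)
cv2.imwrite('pics/w3.png',read_camera('wrist'));np.savez('w3.npz',**camera_params('wrist'))
E
```

```text
clock: 9.83
tcp_pos: [0.3765, -0.2382, 0.1643]
eef_rot: [-0.022, 0.945, 0.069, 0.318]
contact_force: [-0.2, -0.3, 0.8]
grip_width: 0.698
gripper_force: 0.0
q [-0.951 -0.004  2.174  0.821  0.825 -0.057] shift cm [ 7.15  1.07 -9.53] turn [ 0.0017 -0.     -0.0102]
```

View pics/w3.png

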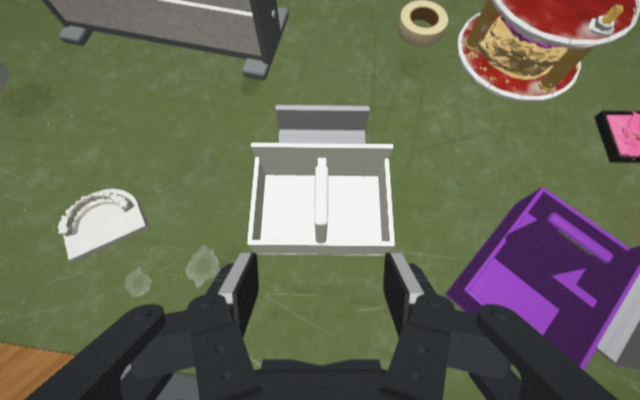

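The bin sits square and centred in the wrist view (plate at column 321, fingers centred at about 320), so I advance and grip.

```bash
python3 -m pendant '[[1.2,0.18,-1.6,0,0,0,0.7],[1.2,0.18,-1.6,0,0,0,0.7],[1.2,0.18,-1.6,0,0,0,0.7],[1.2,0.18,-1.6,0,0,0,0.7],[1.2,0.18,-1.6,0,0,0,0.7],[1.15,0.17,-1.53,0,0,-0.01,0.7],[0,0,0,0,0,0,0],[0,0,0,0,0,0,0],[0,0,0,0,0,0,0],[0,0,0,0,0,0,0],[0,0,0,0,0,0,0],[0,0,0,0,0,0,0]]'
```

```text
clock: 10.88
tcp_pos: [0.449, -0.2272, 0.0714]
eef_rot: [-0.019, 0.945, 0.066, 0.32]
contact_force: [-3.9, -0.3, 9.4]
grip_width: 0.112
gripper_force: 59.7
```

```bash
python3 - <<'E'
from h import *
cv2.imwrite('pics/w4.png',read_camera('wrist'));np.savez('w4.npz',**camera_params('wrist'),tcp=read_state()['tcp_pos'],rot=read_state()['eef_rot'])
E
python3 -m pendant '[[0,0,1,0,0,0,0],[0,0,2,0,0,0,0],[0,0,3,0,0,0,0],[0,0,3,0,0,0,0],[0,0,3,0,0,0,0],[0,0,0,0,0,0,0],[0,0,0,0,0,0,0]]'
python3 - <<'E'
from h import *
cv2.imwrite('pics/w5.png',read_camera('wrist'));np.savez('w5.npz',**camera_params('wrist'),tcp=read_state()['tcp_pos'],rot=read_state()['eef_rot'])
a,b=cv2.imread('pics/w4.png'),cv2.imread('pics/w5.png')
cv2.imwrite('pics/ab.png',np.vstack([a[:300],b[:300]]))
E
```

```text
clock: 11.52
tcp_pos: [0.4488, -0.227, 0.1916]
eef_rot: [-0.018, 0.945, 0.066, 0.321]
contact_force: [0.7, -0.3, -2.4]
grip_width: 0.107
gripper_force: 58.5
```

View pics/ab.png

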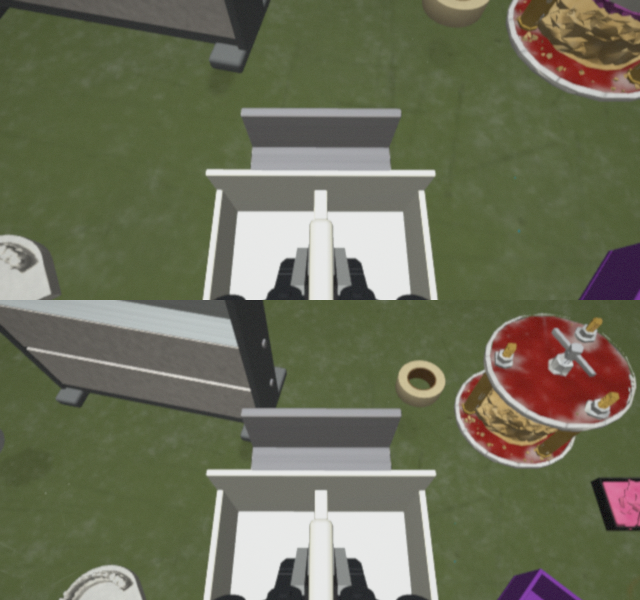

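The two wrist frames (before and after lifting) match: lip top at row 110, back plate top at row 171. The bin has not slipped.

Run:
```python
from h import *
np.set_printoptions(precision=4,suppress=True)
d=np.load('w4.npz');p={k:d[k] for k in('mtx','R','t')};W=lambda u,v,z:onz('w',u,v,z,p)
g=cv2.cvtColor(cv2.imread('pics/w4.png'),cv2.COLOR_BGR2GRAY).astype(int)
for u in (270,360):
    dd=np.diff(g[:,u-3:u+4].mean(1));print(u,[(r,int(dd[r])) for r in range(95,215) if abs(dd[r])>12])
A,B=W(207,171,.066),W(435,171,.066);C,D=W(242,109.5,.096),W(400.5,109.5,.096)
print(A,B,np.linalg.norm(A-B),(A+B)/2,np.arctan2(-(A-B)[0],(A-B)[1]));print(C,D,np.linalg.norm(C-D),(C+D)/2,np.arctan2(-(C-D)[0],(C-D)[1]))
R=Ro.from_quat(np.roll(d['rot'],-1));print(d['tcp'],R.as_matrix())
print('pred root',W(320,171,.066))
```

```text
270 [(106, 16), (107, 31), (108, 22), (114, -13), (115, -29), (116, -33), (145, 14), (146, 38), (147, 26), (169, 29), (170, 23), (174, -32), (175, -53), (176, -25), (209, 17), (210, 50), (211, 41)]
360 [(107, 26), (108, 26), (109, 14), (115, -23), (116, -35), (117, -20), (146, 29), (147, 28), (148, 12), (169, 23), (170, 28), (174, -22), (175, -48), (176, -35), (210, 41), (211, 49), (212, 17)]
[ 0.4932 -0.1564  0.066 ] [ 0.5113 -0.2841  0.066 ] 0.12893268617139061 [ 0.5023 -0.2203  0.066 ] 0.14082457830337886
[ 0.5156 -0.1783  0.096 ] [ 0.5268 -0.2566  0.096 ] 0.07912866000297182 [ 0.5212 -0.2175  0.096 ] 0.1424609215638169
[ 0.449  -0.2272  0.0714] [[ 0.7859  0.1361  0.6031]
 [ 0.1115 -0.9907  0.0782]
 [ 0.6081  0.0058 -0.7938]]
pred root [ 0.5022 -0.2196  0.066 ]
```

```bash
cat >> h.py <<'E'
ROOT4=np.array([.5024,-.2202,.060]);Rb4=Ro.from_euler('z',.1415);d4=np.load('w4.npz')
Rt4=Ro.from_quat(np.roll(d4['rot'],-1));tb=Rb4.inv().apply(d4['tcp']-ROOT4);Rtb=Rb4.inv()*Rt4
SLOT=np.array([.650,.000,.130]);YAW=-.079
def binnow():
    s=read_state();R0=Ro.from_quat(np.roll(s['eef_rot'],-1));Rb=R0*Rtb.inv();root=np.array(s['tcp_pos'])-Rb.apply(tb)
    rel=Ro.from_euler('z',-YAW).apply(root-SLOT)*1000
    e=(Ro.from_euler('z',-YAW)*Rb).as_euler('ZYX',degrees=True)
    print('root mm in rack',rel.round(1),'yaw,tilt,roll deg',e.round(2),'F',np.round(s['contact_force'],1));return s,R0
def binplan(X,Y,Z,th,n=1):
    s,R0=binnow();Rr=Ro.from_euler('z',YAW);Rb=Rr*Ro.from_euler('y',th,degrees=True)
    P=SLOT+Rr.apply(np.array([X,Y,Z])/1000)+Rb.apply(tb)
    print((X,Y,Z,th),'q',np.round(s['joint_positions'],2),'cm/row',((P-s['tcp_pos'])*100/n).round(3),'turn/row',((Rb*Rtb*R0.inv()).as_rotvec()/n).round(4))
E
python3 -c "
from h import *
binplan(-110,0,-27,40,8)"
```

```text
root mm in rack [-130.4 -230.6   48.6] yaw,tilt,roll deg [12.66  0.09  0.04] F [-0.   0.2 -2. ]
(-110, 0, -27, 40) q [-0.78  0.05  2.05  0.76  0.76  0.16] cm/row [ 0.727  2.982 -0.546] turn/row [-0.0028  0.0872 -0.0265]
```

```bash
python3 -m pendant '[[0.73,2.98,-0.55,-0.003,0.087,-0.0265,0],[0.73,2.98,-0.55,-0.003,0.087,-0.0265,0],[0.73,2.98,-0.55,-0.003,0.087,-0.0265,0],[0.73,2.98,-0.55,-0.003,0.087,-0.0265,0],[0.73,2.98,-0.55,-0.003,0.087,-0.0265,0],[0.73,2.98,-0.55,-0.003,0.087,-0.0265,0],[0.73,2.98,-0.55,-0.003,0.087,-0.0265,0],[0.73,2.98,-0.55,-0.003,0.087,-0.0265,0],[0,0,0,0,0,0,0],[0,0,0,0,0,0,0]]'
python3 - <<'E'
from h import *
binplan(-53,0,-27,40,2)
im=read_camera('wrist');p=camera_params('wrist');np.savez('w6.npz',**p);cv2.imwrite('pics/w6.png',im)
sc=read_camera('scene');cv2.imwrite('pics/s6.png',sc)
a=cv2.resize(sc[130:290,250:410],(600,600),interpolation=cv2.INTER_CUBIC)
cv2.imwrite('pics/v6.png',np.hstack([a[:, :320][:400] if 0 else cv2.resize(a,(400,400)),cv2.resize(im[:400,120:520],(400,400))]))
for X in [(0,-60,0),(0,60,0),(0,-60,28),(0,60,28),(0,-60,62),(0,60,62)]:
    print(X,proj('w',SLOT+Ro.from_euler('z',YAW).apply(np.array(X)/1000),p).round(1))
E
```

```text
clock: 12.4
tcp_pos: [0.4998, -0.015, 0.1481]
eef_rot: [-0.006, 1.0, -0.025, 0.017]
contact_force: [-0.1, -1.0, -2.2]
grip_width: 0.109
gripper_force: 59.2
root mm in rack [-111.4  -25.5  -22.5] yaw,tilt,roll deg [ 2.52 35.51  1.43] F [-0.1 -1.  -2.2]
(-53, 0, -27, 40) q [-0.11  0.26  1.78  0.02  1.07  1.5 ] cm/row [ 3.179  1.124 -0.088] turn/row [-0.0076  0.0396 -0.0144]
(0, -60, 0) [405.4 -71.9]
(0, 60, 0) [125.9 -79.4]
(0, -60, 28) [ 425.2 -118.6]
(0, 60, 28) [  77.7 -127.8]
(0, -60, 62) [ 467.6 -219.1]
(0, 60, 62) [ -25.7 -231.4]
```

View pics/v6.png

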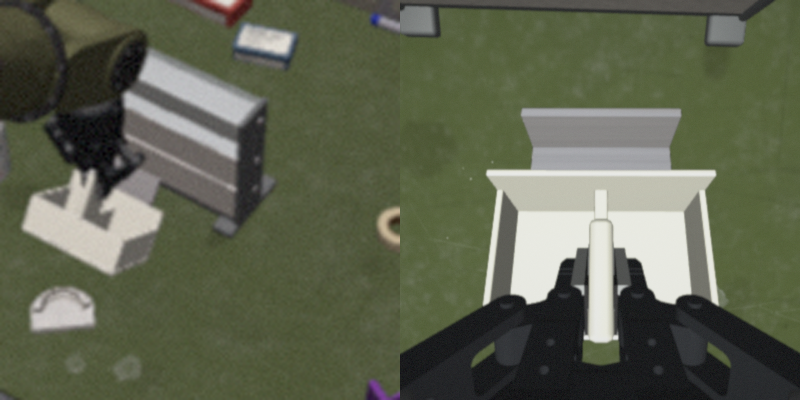

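The bin is held front-up ahead of the rack, hook facing the groove. I correct the residual pose and move in closer.

```bash
python3 -m pendant '[[1.2,0.56,-0.04,-0.004,0.02,-0.007,0],[1.2,0.56,-0.04,-0.004,0.02,-0.007,0],[1.2,0.56,-0.04,-0.004,0.02,-0.007,0],[1.2,0.56,-0.04,-0.004,0.02,-0.007,0],[0,0,0,0,0,0,0],[0,0,0,0,0,0,0],[0,0,0,0,0,0,0]]'
python3 - <<'E'
from h import *
binplan(-53,0,-27,40,1)
p=dict(np.load('w6.npz'))
for y in(-125,-110,110,125):print(y,[proj('w',SLOT+Ro.from_euler('z',YAW).apply(np.array([-20,y,z-130])/1000),p).round(1) for z in(0,12)])
g=cv2.cvtColor(cv2.imread('pics/w6.png'),cv2.COLOR_BGR2GRAY).astype(int)
for u in(130,145,440,455):
    d=np.diff(g[:,u-3:u+4].mean(1));print(u,[(r,int(d[r])) for r in range(5,70) if abs(d[r])>10])
E
```

```text
clock: 13.08
tcp_pos: [0.5475, 0.0048, 0.1486]
eef_rot: [0.004, 0.999, -0.041, -0.021]
contact_force: [0.4, -0.3, -1.3]
grip_width: 0.107
gripper_force: 59.2
root mm in rack [-68.5  -4.  -24.7] yaw,tilt,roll deg [-0.28 39.81 -0.12] F [ 0.4 -0.3 -1.3]
(-53, 0, -27, 40) q [-0.05  0.4   1.59 -0.01  1.19  1.6 ] cm/row [ 1.59   0.259 -0.223] turn/row [0.0018 0.0032 0.0036]
-125 [array([443.3,  48.4]), array([448.7,  45.2])]
-110 [array([425.3,  47.9]), array([429.9,  44.6])]
110 [array([161.9,  40.4]), array([154.6,  36.8])]
125 [array([144.1,  39.9]), array([135.9,  36.3])]
130 [(5, 33), (6, 21), (31, -11), (32, -13), (33, -19), (34, -13), (36, 13)]
145 [(5, 31), (6, 29), (7, 11), (31, -11), (32, -15), (33, -18), (34, -18), (36, 15), (37, 11)]
440 [(12, -13), (14, 24), (15, 29), (16, 14), (41, -11), (42, -14), (43, -18), (44, -13), (46, 11)]
455 [(12, -13), (13, -14), (14, 10), (15, 29), (16, 20), (42, -11), (43, -16), (44, -15), (46, 13), (47, 10)]
```

```bash
sed -i 's/^SLOT=.*/SLOT=np.array([.652,.000,.130]);YAW=-.081/' h.py; python3 -m pendant '[[1.7,0.25,-0.22,0.002,0.003,0.002,0],[0,0,0,0,0,0,0],[0,0,0,0,0,0,0]]'
python3 -c "
from h import *
binplan(-14,0,19.4,40,10)"
```

```text
clock: 13.33
tcp_pos: [0.5648, 0.0077, 0.1465]
eef_rot: [0.003, 0.999, -0.04, -0.022]
contact_force: [-0.7, -0.1, -1.3]
grip_width: 0.107
gripper_force: 59.2
root mm in rack [-53.6   0.1 -26.8] yaw,tilt,roll deg [ 0.04 39.98  0.  ] F [-0.7 -0.1 -1.3]
(-14, 0, 19.4, 40) q [-0.05  0.44  1.54 -0.01  1.21  1.61] cm/row [ 0.395 -0.033  0.462] turn/row [-0.      0.     -0.0001]
```

```bash
python3 -m pendant '[[0.395,-0.033,0.46,0,0,0,0],[0.395,-0.033,0.46,0,0,0,0],[0.395,-0.033,0.46,0,0,0,0],[0.395,-0.033,0.46,0,0,0,0],[0.395,-0.033,0.46,0,0,0,0],[0,0,0,0,0,0,0],[0,0,0,0,0,0,0]]'
python3 -m pendant '[[0.395,-0.033,0.46,0,0,0,0],[0.395,-0.033,0.46,0,0,0,0],[0.395,-0.033,0.46,0,0,0,0],[0,0,0,0,0,0,0],[0,0,0,0,0,0,0]]'
python3 -c "
from h import *
binplan(-14,0,19.4,40,1)"
```

```text
clock: 13.92
tcp_pos: [0.5851, 0.0066, 0.1698]
eef_rot: [0.003, 0.999, -0.04, -0.022]
contact_force: [-0.3, -0.5, -1.3]
grip_width: 0.109
gripper_force: 59.2
clock: 14.33
tcp_pos: [0.5971, 0.0057, 0.1837]
eef_rot: [0.003, 0.999, -0.04, -0.022]
contact_force: [-0.4, 0.1, -2.7]
grip_width: 0.111
gripper_force: 59.2
root mm in rack [-21.3   0.7  10.3] yaw,tilt,roll deg [ 7.000e-02  3.995e+01 -1.000e-02] F [-0.4  0.1 -2.7]
(-14, 0, 19.4, 40) q [-0.05  0.47  1.4  -0.01  1.31  1.6 ] cm/row [ 0.722 -0.121  0.91 ] turn/row [ 0.0002  0.0008 -0.0014]
```

No contact so far. I finish the diagonal, then slide inward to (-4, 15).

```bash
python3 -m pendant '[[0.36,-0.06,0.45,0,0,0,0],[0.36,-0.06,0.46,0,0,-0.001,0],[0.35,-0.03,-0.1,0,0,0,0],[0.35,-0.03,-0.15,0,0,0,0],[0.3,-0.02,-0.15,0,0,0,0],[0,0,0,0,0,0,0],[0,0,0,0,0,0,0]]'
python3 - <<'E'
from h import *
for t in(40,30,20,10,5):binplan(-4,0,19*np.sin(np.radians(t))+2,t,1)
a=read_camera('scene');b=read_camera('wrist');cv2.imwrite('pics/s7.png',a);cv2.imwrite('pics/w7.png',b)
E
```

```text
clock: 14.92
tcp_pos: [0.6139, 0.0037, 0.188]
eef_rot: [0.003, 0.999, -0.04, -0.023]
contact_force: [-0.2, 0.0, -0.8]
grip_width: 0.111
gripper_force: 59.2
root mm in rack [-4.4  0.  14.6] yaw,tilt,roll deg [ 1.000e-02  4.003e+01 -1.000e-02] F [-0.2  0.  -0.8]
(-4, 0, np.float64(14.212964584044245), 40) q [-0.05  0.5   1.34 -0.01  1.34  1.6 ] cm/row [ 0.032 -0.004 -0.044] turn/row [ 0.0001 -0.0006 -0.0003]
root mm in rack [-4.4  0.  14.6] yaw,tilt,roll deg [ 1.000e-02  4.003e+01 -1.000e-02] F [-0.2  0.  -0.8]
(-4, 0, np.float64(11.499999999999998), 30) q [-0.05  0.5   1.34 -0.01  1.34  1.6 ] cm/row [-0.667  0.053 -0.971] turn/row [-0.014  -0.1745 -0.0003]
root mm in rack [-4.4  0.  14.6] yaw,tilt,roll deg [ 1.000e-02  4.003e+01 -1.000e-02] F [-0.2  0.  -0.8]
(-4, 0, np.float64(8.498382723187706), 20) q [-0.05  0.5   1.34 -0.01  1.34  1.6 ] cm/row [-1.242  0.1   -2.038] turn/row [-2.810e-02 -3.485e-01 -3.000e-04]
root mm in rack [-4.4  0.  14.6] yaw,tilt,roll deg [ 1.000e-02  4.003e+01 -1.000e-02] F [-0.2  0.  -0.8]
(-4, 0, np.float64(5.299315375671677), 10) q [-0.05  0.5   1.34 -0.01  1.34  1.6 ] cm/row [-1.675  0.135 -3.213] turn/row [-4.220e-02 -5.224e-01 -3.000e-04]
root mm in rack [-4.4  0.  14.6] yaw,tilt,roll deg [ 1.000e-02  4.003e+01 -1.000e-02] F [-0.2  0.  -0.8]
(-4, 0, np.float64(3.655959112205505), 5) q [-0.05  0.5   1.34 -0.01  1.34  1.6 ] cm/row [-1.835  0.148 -3.83 ] turn/row [-4.920e-02 -6.094e-01 -3.000e-04]
```

```bash
python3 -m pendant '[[-0.22,0.018,-0.32,-0.0047,-0.058,0,0],[-0.22,0.018,-0.32,-0.0047,-0.058,0,0],[-0.22,0.018,-0.32,-0.0047,-0.058,0,0],[-0.19,0.016,-0.355,-0.0047,-0.058,0,0],[-0.19,0.016,-0.355,-0.0047,-0.058,0,0],[-0.19,0.016,-0.355,-0.0047,-0.058,0,0],[0,0,0,0,0,0,0],[0,0,0,0,0,0,0]]'
python3 - <<'E'
from h import *
for t in(10,5):binplan(-4,0,19*np.sin(np.radians(t))+2,t,1)
E
```

```text
clock: 15.68
tcp_pos: [0.6013, 0.0047, 0.1686]
eef_rot: [0.01, 0.988, -0.041, 0.151]
contact_force: [0.8, 0.1, -0.8]
grip_width: 0.11
gripper_force: 59.2
root mm in rack [-4.2  0.1  9.4] yaw,tilt,roll deg [ 1.000e-02  2.007e+01 -1.000e-02] F [ 0.8  0.1 -0.8]
(-4, 0, np.float64(5.299315375671677), 10) q [-0.05  0.33  1.67 -0.02  0.85  1.62] cm/row [-0.417  0.028 -1.271] turn/row [-0.014  -0.1752 -0.0003]
root mm in rack [-4.2  0.1  9.4] yaw,tilt,roll deg [ 1.000e-02  2.007e+01 -1.000e-02] F [ 0.8  0.1 -0.8]
(-4, 0, np.float64(3.655959112205505), 5) q [-0.05  0.33  1.67 -0.02  0.85  1.62] cm/row [-0.576  0.041 -1.888] turn/row [-0.021  -0.2622 -0.0003]
```

```bash
python3 -m pendant '[[-0.14,0.01,-0.42,-0.0047,-0.058,0,0],[-0.14,0.01,-0.42,-0.0047,-0.058,0,0],[-0.14,0.01,-0.42,-0.0047,-0.058,0,0],[0,0,0,0,0,0,0],[0,0,0,0,0,0,0]]'
python3 -m pendant '[[-0.08,0.006,-0.31,-0.0035,-0.0435,0,0],[-0.08,0.006,-0.31,-0.0035,-0.0435,0,0],[0,0,0,0,0,0,0],[0,0,0,0,0,0,0]]'
python3 - <<'E'
from h import *
for t in((-5,2.5,2),(-6.5,2,0)):binplan(t[0],0,*t[1:])
E
```

```text
clock: 16.1
tcp_pos: [0.5977, 0.005, 0.156]
eef_rot: [0.013, 0.971, -0.04, 0.236]
contact_force: [0.9, 0.5, -1.4]
grip_width: 0.105
gripper_force: 59.2
clock: 16.43
tcp_pos: [0.5961, 0.005, 0.1496]
eef_rot: [0.015, 0.96, -0.04, 0.278]
contact_force: [-4.4, 0.2, -3.7]
grip_width: 0.111
gripper_force: 59.3
root mm in rack [-3.5 -0.1  3.4] yaw,tilt,roll deg [ 0.01  5.14 -0.03] F [-4.4  0.2 -3.7]
(-5, 0, 2.5, 2) q [-0.04  0.26  1.88 -0.07  0.44  1.67] cm/row [-0.231  0.025 -0.384] turn/row [-0.004  -0.0547 -0.0002]
root mm in rack [-3.5 -0.1  3.4] yaw,tilt,roll deg [ 0.01  5.14 -0.03] F [-4.4  0.2 -3.7]
(-6.5, 0, 2, 0) q [-0.04  0.26  1.88 -0.07  0.44  1.67] cm/row [-0.424  0.041 -0.621] turn/row [-0.0068 -0.0895 -0.0002]
```

```bash
python3 -m pendant '[[-0.14,0.012,-0.19,-0.002,-0.027,0,0],[-0.14,0.012,-0.19,-0.002,-0.027,0,0],[0,0,0,0,0,0,0],[0,0,0,0,0,0,0]]'
python3 -m pendant '[[-0.12,0.01,-0.13,-0.0014,-0.018,0,0],[-0.1,0.01,-0.13,-0.0014,-0.018,0,0],[0,0,0,0,0,0,0],[0,0,0,0,0,0,0]]'
python3 - <<'E'
from h import *
binplan(-7,0,0.5,0)
E
```

```text
clock: 16.77
tcp_pos: [0.5935, 0.0052, 0.146]
eef_rot: [0.016, 0.952, -0.04, 0.304]
contact_force: [-3.1, 0.0, -3.4]
grip_width: 0.107
gripper_force: 59.3
clock: 17.1
tcp_pos: [0.5913, 0.0055, 0.1434]
eef_rot: [0.017, 0.946, -0.04, 0.322]
contact_force: [-2.2, -0.8, -2.6]
grip_width: 0.111
gripper_force: 59.3
root mm in rack [-7.  -0.   2.1] yaw,tilt,roll deg [ 0.01 -0.12  0.  ] F [-2.2 -0.8 -2.6]
(-7, 0, 0.5, 0) q [-0.04  0.25  1.95 -0.12  0.29  1.72] cm/row [ 0.007  0.003 -0.146] turn/row [ 0.0001  0.0021 -0.0001]
```

Lower onto the groove floor gently and watch the force.

```bash
python3 -m pendant '[[0,0,-0.12,0,0,0,0],[0,0,0,0,0,0,0],[0,0,0,0,0,0,0]]'; python3 -m pendant '[[0,0,-0.08,0,0,0,0],[0,0,0,0,0,0,0],[0,0,0,0,0,0,0]]'
python3 - <<'E'
from h import *
binnow()
E
```

```text
clock: 17.35
tcp_pos: [0.5914, 0.0054, 0.1427]
eef_rot: [0.017, 0.946, -0.04, 0.322]
contact_force: [-8.7, 0.0, 5.1]
grip_width: 0.111
gripper_force: 60.9
clock: 17.6
tcp_pos: [0.5914, 0.0054, 0.1426]
eef_rot: [0.017, 0.946, -0.04, 0.323]
contact_force: [-18.8, -0.9, 14.8]
grip_width: 0.108
gripper_force: 63.1
root mm in rack [-7.  -0.1  1.5] yaw,tilt,roll deg [ 0.01 -0.25  0.  ] F [-18.8  -0.9  14.8]
```

Contact on the floor and bumpers. I open slowly with the arm still, then look.

```bash
python3 -m pendant '[[0,0,0.08,0,0,0,0],[0,0,0,0,0,0,0],[0,0,0,0,0,0,0.3],[0,0,0,0,0,0,0.5],[0,0,0,0,0,0,0.5],[0,0,0,0,0,0,0.5],[0,0,0,0,0,0,0.5]]'
python3 - <<'E'
from h import *
cv2.imwrite('pics/w8.png',read_camera('wrist'));np.savez('w8.npz',**camera_params('wrist'))
cv2.imwrite('pics/s8.png',read_camera('scene'))
plan((.5914-.10,.0054+.008,.1427+.13),YAW,-.65)
E
```

```text
clock: 18.18
tcp_pos: [0.5911, 0.0055, 0.142]
eef_rot: [0.016, 0.946, -0.04, 0.322]
contact_force: [-0.4, -0.7, 0.5]
grip_width: 0.502
gripper_force: 0.0
q [-0.039  0.247  1.955 -0.117  0.286  1.717] shift cm [-9.96  0.78 13.08] turn [0.006  0.0068 0.0047]
```

```bash
python3 -m pendant '[[-0.6,0.05,0.8,0,0,0,0.5],[-1.8,0.14,2.4,0,0,0,0.5],[-1.8,0.14,2.4,0,0,0,0.5],[-1.8,0.14,2.4,0,0,0,0.5],[-1.8,0.14,2.4,0,0,0,0.5],[-1.8,0.14,2.4,0,0,0,0.5],[-1.8,0,2,0,0,0,0.5],[0,0,0,0,0,0,0.5],[0,0,0,0,0,0,0.5]]'
python3 - <<'E'
from h import *
w=read_camera('wrist');p=camera_params('wrist');np.savez('w9.npz',**p);cv2.imwrite('pics/w9.png',w)
s=read_camera('scene');t=read_camera('top');cv2.imwrite('pics/s9.png',s);cv2.imwrite('pics/t9.png',t)
a=cv2.resize(s[120:260,235:375],(400,400),interpolation=cv2.INTER_CUBIC);b=cv2.resize(w,(640,400))[:, 120:520]
c=cv2.resize(t[120:250,190:400],(323,200));z=np.zeros((200,800,3),np.uint8);z[:,:323]=c
z[:,330:650]=cv2.resize(cv2.imread('pics/w8.png'),(320,200))
cv2.imwrite('pics/v9.png',np.vstack([np.hstack([a,b]),z]))
Rr=Ro.from_euler('z',YAW)
for X in[(-7,-65,6),(-7,65,6),(-97,-65,-15),(-97,65,-15),(0,-100,0),(0,100,0)]:print(X,proj('w',SLOT+Rr.apply(np.array(X)/1000),p).round(1),proj('scene',SLOT+Rr.apply(np.array(X)/1000)).round(1))
E
```

```text
clock: 19.03
tcp_pos: [0.4768, 0.0131, 0.2912]
eef_rot: [0.016, 0.945, -0.04, 0.324]
contact_force: [0.7, 0.4, -0.3]
grip_width: 0.501
gripper_force: 0.0
(-7, -65, 6) [375.9 139.6] [325.7 185.1]
(-7, 65, 6) [260.2 139.6] [291.8 168.8]
(-97, -65, -15) [378.  221.6] [309.2 207.8]
(-97, 65, -15) [258.2 221.8] [275.1 190.4]
(0, -100, 0) [405.  137.2] [336.3 189.7]
(0, 100, 0) [230.9 137.2] [284.4 164.6]
```

View pics/v9.png

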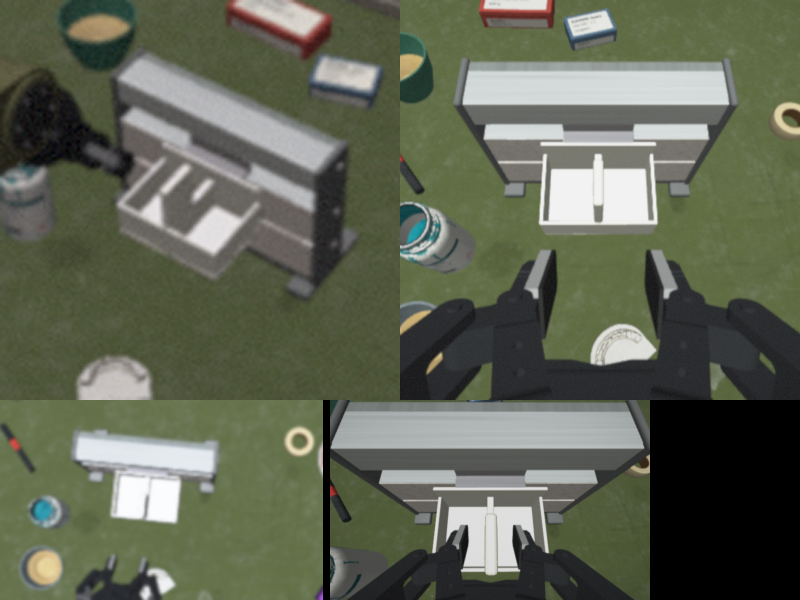

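The bin hangs in front of the rack, its back plate top parallel to the groove (wrist: row 144, columns 261–376), hook inside the groove; jar, bowl and cast stand upright. I check a few edges numerically.

Run:
```python
from h import *
np.set_printoptions(precision=1,suppress=True)
p=dict(np.load('w9.npz'));g=cv2.cvtColor(cv2.imread('pics/w9.png'),cv2.COLOR_BGR2GRAY).astype(int)
for u in(240,275,300,345,365,395):
    d=np.diff(g[:,u-3:u+4].mean(1));print(u,[(r,int(d[r])) for r in range(90,245) if abs(d[r])>11])
Rr=Ro.from_euler('z',YAW)
P=lambda *X:proj('w',SLOT+Rr.apply(np.array(X)/1000),p)
for n,X in dict(lipedge=(0,0,28),floor=(0,90,0),plate_rear_top=(-7,0,6),plate_front_top=(-11,0,6),tongue_top_front=(-7,0,6),front_rim_out=(-97,0,-15),front_rim_in=(-93,0,-15),front_bottom=(-97,0,-60)).items():print(n,P(*X))
for n,i in(('s0','scene0'),('s9','s9')):pass
a,b=[cv2.imread(f'pics/{f}.png').astype(int) for f in('top0','t9')]
for n,(u,v) in dict(bowl=(217,228),tape=(385,147),cast=(290,240)).items():
    print(n,np.abs(a-b)[v-14:v+14,u-14:u+14].mean())
```

```text
240 [(103, -34), (104, -52), (105, -20), (122, 21), (123, 50), (124, 33), (138, -30), (139, -53), (140, -18), (159, 22), (160, 48), (161, 11), (162, -35), (163, -36), (179, -13), (180, -17), (182, 28), (183, 17), (193, -13), (194, -23), (195, -18), (197, 13)]
275 [(103, -35), (104, -51), (105, -21), (122, 20), (123, 50), (124, 34), (138, -36), (139, -42), (140, 14), (141, 67), (142, 23), (144, -29), (145, -63), (146, -23), (167, 27), (168, 63), (169, 25), (223, -26), (224, -63), (225, -25), (234, -12)]
300 [(103, -36), (104, -53), (105, -20), (129, 17), (130, 43), (131, 30), (141, 23), (142, 19), (144, -28), (145, -64), (146, -22), (167, 28), (168, 66), (169, 23), (223, -28), (224, -61), (225, -24), (232, 14), (234, -22)]
345 [(103, -35), (104, -55), (105, -21), (129, 16), (130, 40), (131, 30), (141, 24), (142, 20), (144, -29), (145, -63), (146, -20), (167, 36), (168, 57), (169, 19), (223, -36), (224, -56), (225, -17)]
365 [(103, -34), (104, -56), (105, -22), (122, 21), (123, 52), (124, 33), (138, -38), (139, -43), (140, 17), (141, 67), (142, 23), (144, -30), (145, -65), (146, -21), (167, 17), (168, 30), (169, 13), (222, -11), (223, -45), (224, -46), (225, -14)]
395 [(103, -34), (104, -56), (105, -22), (122, 23), (123, 50), (124, 33), (138, -37), (139, -44), (140, -12), (159, 28), (160, 38), (162, -41), (163, -21), (179, -16), (180, -12), (181, 21), (182, 26), (183, 11), (193, -16), (194, -24), (195, -16)]
lipedge [318.1 122.7]
floor [239.6 137.2]
plate_rear_top [318.1 139.6]
plate_front_top [318.1 142.7]
tongue_top_front [318.1 139.6]
front_rim_out [318.2 221.7]
front_rim_in [318.2 218.2]
front_bottom [318.2 233.1]
bowl 2.2232142857142856
tape 1.9991496598639455
cast 50.90433673469388
```

The bin's back plate, rim and yaw match the fully-home prediction to within about 1 mm, and the bystanders haven't moved: the cast is hidden from above by the gripper, but stands in place in the wrist view.

```bash
python3 -c "
from workcell import *
print(sign_off())"
```

```text
the job is handed in; nothing more can be done
None
```

The bin hangs level and square in the middle of the rack groove, within about 1 mm of fully home by camera; the jar stands upright 23 cm away, and I handed in at about 19 s. Joint 6 briefly read -2.554 against its listed -2.55 limit before I turned it back, and I don't know if that counts as passing the range.

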